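# Bring the missed bar under the soap stamp

### The job

One bar on the soap press's four-place turntable was missed and is still unstamped: the taller, plain, sharp-edged block. First lift away the one thing (the bottle or the carton) that stands in the sweep of the turntable's push handles and stand it upright on the bench top clear of them; then push the turntable round, either way, until it has clicked home with the unstamped bar squarely under the stamp. Do not touch the soap in the turntable, do not let the turntable run into anything, and leave everything else on the bench where it is.

Things in the scene. Friction and masses are not known exactly. Their poses are not given: they have to be found in the camera images.
- press: hand soap-stamping press with a round four-place turntable (dial), fixed to the bench. Origin: on the dial's vertical axis at bench height; x points from the dial to the press column, z up. In this frame: base slab x -100 to 340, y +-85, 22 mm high, under the dial; head x 30 to 245, y +-37, 190 to 290 mm above the bench; hand lever (not used) x 95 to 200, y 37 to 80, 225 to 416 mm high
- column (a point): foot of the press's grey column at bench height: the column is 75 (press x) by 100 mm (press y), 292 mm high
- hub (a point): centre of the dial on its top face, 66 mm above the bench; turns with the dial. Dial: aluminium disc 250 mm across with a steel hub 20 mm high, and four square white nests (70 mm outside, 60 inside, rim 81 mm above the bench) centred 80 mm from the axis along the hub's +-x and +-y; each holds a soap bar. Handles stick out midway between nests and sweep a circle of 198 mm radius
- dial (a joint): turning of the dial in rad, anticlockwise from above positive, endless both ways, 0 at the start (within 0.02). A sprung roller on a four-lobed cam clicks it home at each quarter turn (0, +-1.571 ...); up to about 7 N on a handle moves it. Let go within about 0.4 rad of a click position it runs home by itself; near the midpoint it may stay. Nothing holds it from being pushed past
- stamp (a point): middle of the stamp's square lower face, 141 mm above the bench, 80 mm from the dial axis on the press side; it does not move
- handle0 (a point): push handle 0 of the turntable, 45 degrees anticlockwise (from above) of the press x axis when joint dial reads 0. Point on the rod's axis, 150 mm from the dial axis, 60 mm above the bench; turns with the dial. Level steel rod 12 mm thick along a radius, bare from the dial's rim (125 mm) to a black ball 26 mm across centred at 185 mm
- handle1 (a point): push handle 1 of the turntable, 135 degrees anticlockwise (from above) of the press x axis when joint dial reads 0. Point on the rod's axis, 150 mm from the dial axis, 60 mm above the bench; turns with the dial. Same shape as handle0
- handle2 (a point): push handle 2 of the turntable, 225 degrees anticlockwise (from above) of the press x axis when joint dial reads 0. Point on the rod's axis, 150 mm from the dial axis, 60 mm above the bench; turns with the dial. Same shape as handle0
- handle3 (a point): push handle 3 of the turntable, 315 degrees anticlockwise (from above) of the press x axis when joint dial reads 0. Point on the rod's axis, 150 mm from the dial axis, 60 mm above the bench; turns with the dial. Same shape as handle0
- blank: the unstamped soap bar: plain olive block 58 x 58 x 48 mm high with sharp edges, loose in one of the dial's nests, never in the one under the stamp at the start. Origin: centre of its underside
- stamped0: a stamped soap bar, olive, 58 x 58 x 38 mm high, pillow-edged with a raised round emblem on top, loose in a nest of the dial (the one under the stamp at the start). Origin: centre of its underside
- stamped1: a stamped soap bar, olive, 58 x 58 x 38 mm high, pillow-edged with a raised round emblem on top, loose in a nest of the dial. Origin: centre of its underside
- stamped2: a stamped soap bar, olive, 58 x 58 x 38 mm high, pillow-edged with a raised round emblem on top, loose in a nest of the dial. Origin: centre of its underside
- bottle: amber bottle with paper band and black cap, standing: 60 mm across up to 104 mm height, then narrowing to a 34 mm cap, 140 mm high in all, 0.2 to 0.45 kg. Origin: centre of its underside. Either it or the carton stands in the sweep of the handles, the other one clear of it
- carton: kraft carton standing on end, 66 mm (its x) by 50 mm (its y) by 125 mm high, 0.2 to 0.42 kg. Origin: centre of its underside. Either it or the bottle stands in the sweep of the handles, the other one clear of it
- pump: dark green pump bottle, 68 mm across, 190 mm high, spout sticks 37 mm out to its -x; bystander. Origin: centre of its underside
- jar: cream jar, 72 mm across, 80 mm high; bystander. Origin: centre of its underside
- packet: pink packet lying flat, 95 (x) by 62 (y) by 32 mm high; bystander. Origin: centre of its underside
- scraper: scraper with wooden handle lying along its x, 180 mm long, 70 mm wide at the blade (+x end), 24 mm high; bystander. Origin: middle of its length, on the bench
- brush: wooden scrubbing brush, 140 (x) by 50 (y) by 38 mm high, bristles down; bystander. Origin: centre of its underside
- block: single light brown soap block, 70 (x) by 55 (y) by 50 mm high; bystander. Origin: centre of its underside

How it is judged:
By the outcome, as a careful person would: the job done as asked, in the order asked, and still so for the second after the job is handed in, with the robot touching nothing.
It also fails if it takes over 72 s, if anything falls off the work surface, if the arm or the gripper's body presses on something with over 40 N, if the wrist force passes 120 N, or if a joint passes its speed limit or range.

### The arm

A 6-joint arm with a two-finger parallel gripper is mounted at the origin on the work surface. World frame = base frame: x ahead of the robot, y to its left, z up, the work surface at z = 0. Lengths are in m, angles in rad, forces in N, time in s.
With the tool pointing down it reaches from about 0.375 to 0.825 m from the base axis. Payload 5.5 kg.
Tool frame: the origin (TCP) lies at the very end of the fingers, on their centre line; the grasp point (between the pads) lies 19 mm behind it; x points along the fingers, z is the direction in which the jaws open and shut, and the axes are right-handed (so a half turn about x gives the same grasp; the last joint's range is limited). The gripper opens to 85 mm and grips with 20 to 120 N. Pads are 22 mm wide; open, the fingers measure 114 mm over their backs; the gripper's body (76 mm by 85 mm) begins 54 mm behind the grasp point. The pads swing forward as they close: fully open they stand 13 mm farther back than shut.
Start: joints at [0, 0.314, -0.047, 1.21, 0, 1.571], TCP at [0.6, -0, 0.231] pointing down, gripper open.
Joint ranges: [-2.67, 2.67], [-0.69, 1.73], [-1.03, 1.25], [-2.08, 2.16], [-1.42, 1.45], [-3.14, 3.14]. Speed limits (rad/s): [2.39, 2.39, 3.01, 3.14, 3.14, 3.14].

### API

Orientations are given as a unit quaternion [w, x, y, z].
In Python, from rig import env gives the robot as it stands. The module is installed in compiled form; this text tells all that it offers.
- The arm moves only by the tool send_rows, never from a script. Its argument "targets" is a list of rows, each a list of 7 numbers: the shift along the tool's x, y, z in m, then the turn, a rotation vector about the tool's x, y, z in rad, then the closure, from -1 (fully open) to 1 (shut), so that 0 is half open. In form: [[dx, dy, dz, ax, ay, az, claw], ...]. A call has 1 to 5 rows; each row is the pose to reach, as a shift and turn from the pose commanded when the call began, along the tool's axes at that moment; what a row does not reach only later rows make up. A row lasts 1/8 s, in which the tool goes at most 62.5 mm and 10.7 degrees, less where a joint would pass 70% of its speed; a pose out of reach is approached as far as the arm can. A call with a gripper value outside its range is refused whole. The fingers move at their own pace and stop on an object; "squeeze" is the grip in N (left out, the last holds). Time passes only in rows, so rows that repeat a pose let the fingers close. It gives the time, the measured TCP pose, the force and the opening at its end, in the units of the state.
- env.observe(): the state, without advancing time (a new reading comes with each control period).
- env.get_image(name): name is "scene" or "side" or "wrist"; returns the picture (480x640x3 uint8, blue, green, red); there is no depth.
- env.get_calibration(name): a dict with "vertical_fov" (degrees; the focal length in pixels is half the picture's height over the tangent of half this angle, whatever the lens; pixels are square), "cx", "cy" (the principal point, pixels), "world_to_cam" (4x4, takes a point from world to camera coordinates); the wrist camera has in their place "hand_eye" (4x4, takes a point from camera to tool coordinates, whose origin is the TCP and whose axes are the tool frame's). Camera axes: x right, y down, z forward; pixel columns grow to the right and rows downward; lengths in m; the calibration is good to about 2 mm. A picture is of the moment at which its call begins: read the wrist's pose just before it. get_calibration takes no time and is no camera call.
- env.close_job(): hands the job in, once; it reports no verdict.
Trained networks look in the newest picture that a camera, given by its name, has taken for a name from the list of things; names that differ only in an ending like _2 or _b are one class to them, and where a whole thing is asked for, a point or a joint stands for the part that bears it (a point fixed in the world has none). Each returns a list of dicts, best first, with "conf" (0 to 1); they miss things now and then, are a little off and sometimes report something else, mostly with a low value. They report only what shows in the picture. A call takes as long as a camera call.
- env.recognise(camera, thing): "extent" ([left, top, right, bottom] in pixels, round what is visible of it).
- env.silhouettes(camera, thing): "mask" (480x640 bool, what is visible of it) and "extent" ([left, top, right, bottom] in pixels, round what is visible of it).
- env.tip_of(camera, thing): "point" ([column, row] in pixels: a listed point, or the origin of a listed thing).
The state is a dict: "time_s": time; "joints": joint angles; "qvel": joint speeds; "effort": joint torques, N m; "tool_pos": TCP position; "tcp_rot": TCP orientation; "ft_force": force on the tool from outside, world axes, zero at the start; "wrist_torque": the same for the moment, N m; "finger_gap": finger opening in m.
Only numpy, scipy, OpenCV 4.12 (cv2) and the standard library are available. Lean on these libraries where they do the work, as an engineer would, in place of code of your own. Each camera call takes 0.05 s, during which the arm holds its last target. There are 200 camera calls.

## Working session

There is one attempt and no reset: what is moved stays moved. The work goes in short steps, Python scripts to look and compute and a tool call to move; the robot and the scene stay as the last step left them, time stands still between calls to the robot, and variables do not carry over. Pictures are saved under pics/ and viewed, about 8 in all and at most 12, crops included, and the job is handed in when it is done.

Besides the shell and the picture viewer there is one more tool, called as name(argument=value, ...) on one line, values as JSON. send_rows: Moves the arm, as the interface text tells. Its arguments: {"type":"object","properties":{"targets":{"type":"array"},"squeeze":{"type":"number"}},"required":["targets"]}

```bash
mkdir -p pics
cat > h.py <<'E'
import numpy as np, cv2
from rig import env
from scipy.spatial.transform import Rotation as R
def cal(n):
    c=env.get_calibration(n); f=240/np.tan(np.radians(c["vertical_fov"])/2); 
    K=np.array([[f,0,c["cx"]],[0,f,c["cy"]],[0,0,1]])
    if "world_to_cam" in c: W=np.array(c["world_to_cam"])
    else:
        s=env.observe(); q=s["tcp_rot"]; T=np.eye(4); T[:3,:3]=R.from_quat([q[1],q[2],q[3],q[0]]).as_matrix(); T[:3,3]=s["tool_pos"]
        W=np.linalg.inv(T@np.array(c["hand_eye"]))
    return K,W
def proj(n,P,kw=None):
    K,W=kw or cal(n); P=np.atleast_2d(P); c=P@W[:3,:3].T+W[:3,3]; p=c@K.T; return p[:,:2]/p[:,2:]
def ray(n,uv,kw=None):
    K,W=kw or cal(n); d=W[:3,:3].T@np.linalg.solve(K,[uv[0],uv[1],1]); o=-W[:3,:3].T@W[:3,3]; return o,d/np.linalg.norm(d)
def onz(n,uv,z,kw=None):
    o,d=ray(n,uv,kw); return o+d*(z-o[2])/d[2]
def tri(rs):
    A=sum(np.eye(3)-np.outer(d,d) for o,d in rs); b=sum((np.eye(3)-np.outer(d,d))@o for o,d in rs)
    x=np.linalg.solve(A,b); return x,[np.linalg.norm((np.eye(3)-np.outer(d,d))@(x-o)) for o,d in rs]
E
python3 - <<'E'
from h import *
for n in ["scene","side","wrist"]: 
    cv2.imwrite(f"pics/{n}0.png",env.get_image(n)); c=env.get_calibration(n); K,W=cal(n); print(n,K[0,0],(-W[:3,:3].T@W[:3,3]).round(3))
s=env.observe(); print(s)
np.set_printoptions(precision=3,suppress=True)
for t in ["hub","column","stamp","handle0","handle1","handle2","handle3","blank","stamped0","stamped1","stamped2","bottle","carton","pump","jar","packet","scraper","brush","block","press"]:
    rs=[];o=""
    for n in ["scene","side"]:
        r=env.tip_of(n,t)
        for a in r[:2]: o+=f" {n} {np.round(a['point'],0)} {a['conf']:.2f}"
        if r: rs.append(ray(n,r[0]['point']))
    if len(rs)==2: x,e=tri(rs); o+=f" -> {x} err {e[0]:.4f}"
    print(t,o)
E
```

```text
scene 502.92309067168134 [1.182 0.479 0.837]
side 569.8283877974239 [ 0.453 -1.042  1.188]
wrist 416.83313910466535 [0.599 0.074 0.373]
{'time_s': 0.15, 'joints': array([-1.89150276e-05,  3.14082791e-01, -4.78445870e-02,  1.21024584e+00,
       -9.87837287e-07,  1.57080669e+00]), 'qvel': array([ 0.00118148, -0.00261477,  0.00371934, -0.00056481,  0.00072635,
       -0.00075967]), 'effort': array([-1.47968080e-04, -5.40045226e+01,  3.40059292e+01,  1.33731824e-02,
        2.28346818e-05,  3.50972789e-05]), 'tool_pos': array([ 5.99535456e-01, -1.16671051e-05,  2.30623249e-01]), 'tcp_rot': array([ 7.06619808e-01,  1.00057087e-05,  7.07593419e-01, -1.07000543e-05]), 'ft_force': array([-0.8560756 , -0.29459735,  0.69799279]), 'wrist_torque': array([ 0.00989265, -0.0170178 , -0.00251185]), 'finger_gap': 0.08522619386684713}
hub  scene [252. 277.] 0.55 side [354. 265.] 0.59 -> [ 0.623 -0.03   0.068] err 0.0022
column  scene [130. 293.] 0.97
stamp  scene [208. 251.] 0.72 scene [217. 276.] 0.53 side [378. 266.] 0.93 side [375. 284.] 0.73 -> [ 0.668 -0.101  0.144] err 0.0000
handle0  scene [30
[... 1157 characters left out ...]
e [269. 197.] 0.80 -> [ 0.385  0.352 -0.01 ] err 0.0048
pump  scene [438. 384.] 0.76 scene [297. 320.] 0.70 side [337. 183.] 0.74 side [345. 310.] 0.41 -> [0.611 0.396 0.002] err 0.0013
jar  scene [495. 362.] 0.70 side [308. 167.] 0.61 -> [0.518 0.47  0.014] err 0.0012
packet  side [233. 197.] 0.76
scraper  scene [284. 217.] 0.58 scene [254. 299.] 0.42 side [258. 316.] 0.62 -> [ 0.364 -0.134  0.005] err 0.0028
brush  scene [223. 173.] 0.69 side [219. 415.] 0.89 -> [ 0.282 -0.408 -0.001] err 0.0003
block  scene [369. 416.] 0.80 scene [208. 249.] 0.62 side [380. 199.] 0.70 -> [0.741 0.313 0.002] err 0.0021
press  scene [254. 299.] 0.82 side [356. 283.] 0.62 -> [ 0.629 -0.031  0.001] err 0.0016
```

Run:
```python
import cv2
a=cv2.imread("pics/scene0.png")[110:450,90:560]; b=cv2.imread("pics/side0.png")[140:460,180:500]
cv2.imwrite("pics/s0c.png",cv2.resize(a,None,fx=1.65,fy=1.65)); cv2.imwrite("pics/d0c.png",cv2.resize(b,None,fx=1.8,fy=1.8))
```

```text
(no output)
```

View pics/s0c.png

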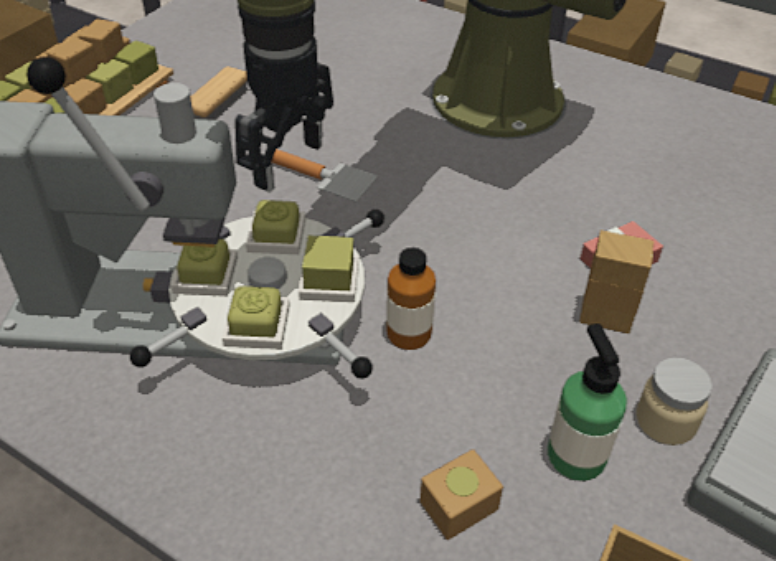

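View pics/d0c.png

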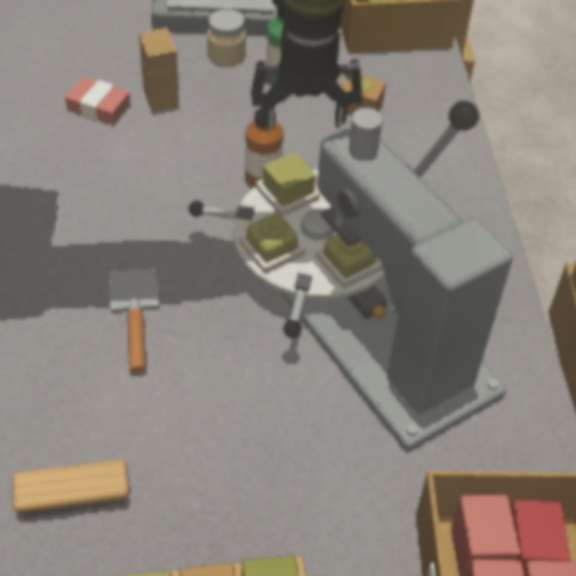

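The bottle (scene px about 339,300) stands in the handle sweep, and the carton is clear. The blank is opposite the stamp (scene px 289,268), so it needs a half turn. Next I measure the press pose and the bottle.

Run:
```python
from h import *
from scipy.optimize import least_squares
np.set_printoptions(precision=4,suppress=True)
D=[]
for n in ["scene","side","wrist"]:
    kw=cal(n); env.get_image(n)
    for t in ["hub","stamp","handle0","blank"]:
        for a in env.tip_of(n,t)[:(4 if t=="handle0" else 1)]:
            if a["conf"]>.5: D.append((n,kw,t,np.array(a["point"])))
def pt(p,t,k=0):
    x,y,th=p; 
    def f(r,a,z): return [x+r*np.cos(th+a),y+r*np.sin(th+a),z]
    return dict(hub=f(0,0,.066),stamp=f(.08,0,.141),blank=f(.08,np.pi,.069),handle0=f(.15,np.pi/4+k*np.pi/2,.06))[t]
def res(p,raw=False):
    o=[]
    for n,kw,t,uv in D:
        c=[proj(n,pt(p,t,k),kw)[0]-uv for k in range(4 if t=="handle0" else 1)]
        o.append(min(c,key=np.linalg.norm))
    return o if raw else np.ravel(o)
r=least_squares(res,[.623,-.03,-1.01],loss="soft_l1",f_scale=3)
print(r.x,np.degrees(r.x[2]))
for d,e in zip(D,res(r.x,True)): print(d[0],d[2],d[3],e)
np.save("press.npy",r.x)
# bottle: fit model to silhouettes
M=[]
for n in ["scene","side","wrist"]:
    kw=cal(n)
    for a in env.silhouettes(n,"bottle")[:2]:
        print(n,"bottle",a["extent"],round(a["conf"],2),a["mask"].sum()); 
    for a in env.tip_of(n,"bottle")[:3]: print("  tip",a["point"],a["conf"],onz(n,a["point"],0,kw))
cv2.imwrite("pics/w0.png",env.get_image("wrist"))
```

```text
[ 0.6244 -0.0315 -1.0727] -61.46316792213216
scene hub [254.5 279.4] [-2.7464 -1.5881]
scene stamp [210.4 250.9] [-0.8397 -0.6503]
scene handle0 [302.2 250. ] [ 3.319  -1.6555]
scene handle0 [297.6 325. ] [-0.5882 -3.7278]
scene handle0 [192.5 316.2] [-1.9481 -0.3602]
scene handle0 [212.1 245.7] [ 1.3387 -1.4654]
scene blank [291.  275.1] [-1.7915  3.5055]
side hub [355.2 266.6] [0.2584 0.0024]
side stamp [378.7 265.5] [-3.1871  1.2939]
side handle0 [347.1 311.4] [-2.9601  0.2648]
side handle0 [300.6 258.9] [ 0.216  -0.8046]
side blank [339.9 246.4] [-0.8701  0.8725]
wrist hub [348.7 255.8] [ 1.7635 -1.3729]
wrist stamp [412.7 393.3] [ 2.1268 -0.5341]
wrist handle0 [162.2 199.8] [ 0.5655 -0.3599]
wrist handle0 [523.6 301. ] [-0.0728 -0.2895]
wrist handle0 [414.6  57.7] [ 0.8214 -2.3681]
wrist handle0 [299.5 403.7] [-0.4779  1.0095]
wrist blank [305.1 161.4] [-5.0693  2.5765]
scene bottle [326.8, 259.6, 352.1, 320.1] 0.97 1569
  tip [338.1, 310.3] 0.62 [0.5545 0.1424 0.    ]
side bottle [360.7, 269.7, 390.6, 295.2] 0.5 394
  tip [327.4, 239.2] 0.72 [0.5629 0.1399 0.    ]
wrist bottle [98.2, 0.0, 583.2, 446.1] 0.61 52810
wrist bottle [196.2, 0.0, 301.1, 66.1] 0.6 5065
  tip [265.0, 24.2] 0.88 [0.5564 0.1431 0.    ]
```

View pics/w0.png

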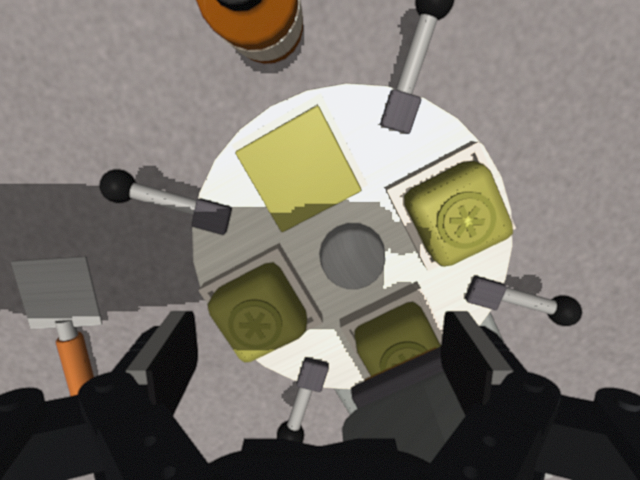

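The picture agrees: the bottle is beside the dial and the blank (smooth top, px 300,165) is opposite the stamp. The press is at about (0.624, -0.031) with its x axis at -61.5°. The bottle is at about (0.557, 0.142), 186 mm from the axis. I'll hover over it with the jaws tangential to the dial.

send_rows(targets=[[0,0.05,-0.015,-0.12,0,0,-1],[0,0.1,-0.03,-0.25,0,0,-1],[0,0.142,-0.043,-0.37,0,0,-1],[0,0.142,-0.043,-0.37,0,0,-1],[0,0.142,-0.043,-0.37,0,0,-1]])

```text
time_s: 3.88
tool_pos: [0.5571, 0.1418, 0.2314]
tcp_rot: [0.695, -0.13, 0.695, 0.13]
ft_force: [-0.2, -0.2, 0.6]
finger_gap: 0.0856
```

Run:
```python
from h import *
np.set_printoptions(precision=4,suppress=True)
s=env.observe(); print(s["time_s"],s["tool_pos"],s["tcp_rot"],s["joints"])
kw=cal("wrist"); im=env.get_image("wrist")
rs=[]
for a in env.tip_of("wrist","bottle")[:3]: print("tip",a["point"],a["conf"],onz("wrist",a["point"],0,kw))
for a in env.silhouettes("wrist","bottle")[:1]: print(a["extent"],a["conf"])
t=np.linspace(0,2*np.pi,40)
for c,col in [((.557,.142),(0,255,0))]:
  for r,z in [(.017,.14),(.03,.104),(.03,0)]:
    p=proj("wrist",np.c_[c[0]+r*np.cos(t),c[1]+r*np.sin(t),0*t+z],kw); cv2.polylines(im,[p.astype(np.int32)],True,col,1)
sc=env.get_image("scene")
for r,z in [(.017,.14),(.03,.104),(.03,0)]:
    p=proj("scene",np.c_[c[0]+r*np.cos(t),c[1]+r*np.sin(t),0*t+z]); cv2.polylines(sc,[(p).astype(np.int32)],True,col,1)
sd=env.get_image("side")
for r,z in [(.017,.14),(.03,.104),(.03,0)]:
    p=proj("side",np.c_[c[0]+r*np.cos(t),c[1]+r*np.sin(t),0*t+z]); cv2.polylines(sd,[(p).astype(np.int32)],True,col,1)
a=cv2.resize(sc[220:340,280:400],(400,400),interpolation=0); b=cv2.resize(sd[170:270,270:370],(400,400),interpolation=0)
cv2.imwrite("pics/m1.png",np.hstack([cv2.resize(np.vstack([im]),(533,400)),a])[:, -800:]) 
cv2.imwrite("pics/m1.png",np.hstack([cv2.resize(im,(400,300)),cv2.resize(a,(300,300))]))
for t_ in ["carton","pump","packet","jar"]:
    for n in ["scene","side"]:
        r=env.tip_of(n,t_)
        if r: print(t_,n,onz(n,r[0]["point"],0)[:2],r[0]["conf"])
```

```text
3.875 [0.5571 0.1418 0.2314] [ 0.6951 -0.1301  0.695   0.1297] [ 0.2495  0.2659 -0.1107  1.194  -0.0006  1.4507]
tip [321.4, 198.1] 0.9 [0.5594 0.1425 0.    ]
[275.8, 162.6, 365.5, 268.1] 0.61
carton scene [0.3886 0.3515] 0.75
carton side [0.4034 0.347 ] 0.93
pump scene [0.6136 0.3953] 0.72
pump side [0.6043 0.3938] 0.75
packet side [0.2765 0.3282] 0.89
jar scene [0.5078 0.474 ] 0.78
jar side [0.5194 0.4933] 0.5
```

View pics/m1.png

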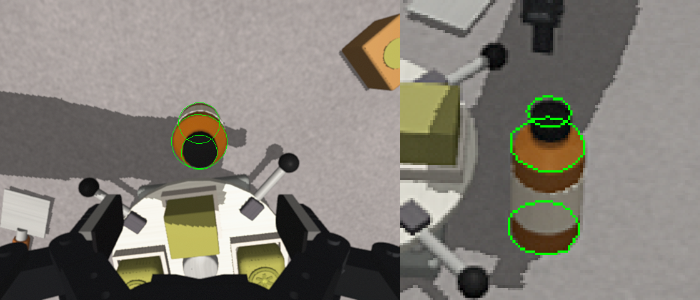

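The model overlay fits the bottle in the wrist and scene views (wrist cap px about 320,243), heights included. Now I descend and grip.

send_rows(targets=[[0.045,0.0005,0.001,0,0,0,-1],[0.09,0.0005,0.001,0,0,0,-1],[0.13,0.0005,0.001,0,0,0,-1],[0.159,0.0005,0.001,0,0,0,-1],[0.159,0.0005,0.001,0,0,0,-1]], squeeze=35)

```text
time_s: 5.15
tool_pos: [0.5564, 0.1426, 0.0707]
tcp_rot: [0.694, -0.13, 0.696, 0.13]
ft_force: [0.1, -0.6, 0.2]
finger_gap: 0.0853
```

send_rows(targets=[[0,0,0,0,0,0,0.2],[0,0,0,0,0,0,0.4],[0,0,0,0,0,0,0.4],[0,0,0,0,0,0,0.4],[0,0,0,0,0,0,0.4]])

```text
time_s: 5.78
tool_pos: [0.5585, 0.1429, 0.0739]
tcp_rot: [0.696, -0.13, 0.694, 0.13]
ft_force: [-2.4, -1.0, 6.5]
finger_gap: 0.0588
```

send_rows(targets=[[-0.01,0,0,0,0,0,0.4],[-0.03,0,0,0,0,0,0.4],[-0.06,0,0,0,0,0,0.4],[-0.06,0,0,0,0,0,0.4],[-0.06,0,0,0,0,0,0.4]])

```text
time_s: 6.4
tool_pos: [0.5573, 0.1427, 0.1315]
tcp_rot: [0.695, -0.13, 0.695, 0.13]
ft_force: [-0.5, -0.5, -4.5]
finger_gap: 0.0585
```

Run:
```python
from h import *
np.set_printoptions(precision=4,suppress=True)
s=env.observe(); print(s["time_s"],s["tool_pos"],s["ft_force"],s["finger_gap"],s["wrist_torque"])
a=env.get_image("scene"); b=env.get_image("side")
cv2.imwrite("pics/m2.png",np.hstack([cv2.resize(a[180:360,250:430],(400,400)),cv2.resize(b[120:280,250:410],(400,400))]))
q=s["tcp_rot"]; M=R.from_quat([q[1],q[2],q[3],q[0]]).as_matrix()
print(M.T@np.array([.50-.558,.27-.1428,0]))
```

```text
6.4 [0.5573 0.1427 0.1315] [-0.504  -0.5115 -4.509 ] 0.058475795643457805 [-0.0238 -0.0057  0.006 ]
[ 0.      0.1396 -0.0081]
```

View pics/m2.png

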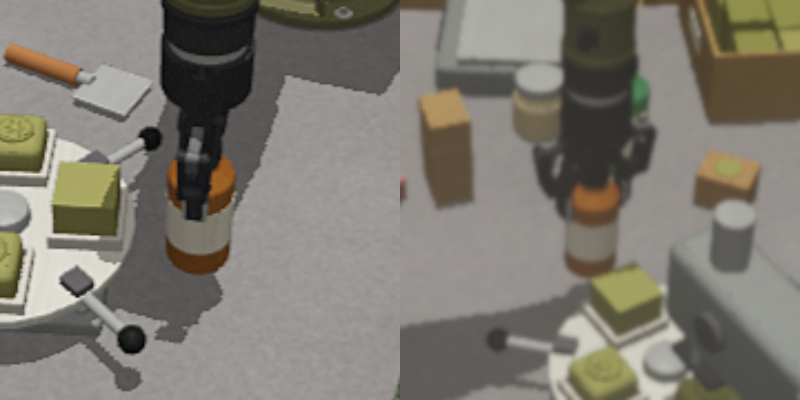

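The bottle is lifted upright in the jaws and clear of the dial. I carry it to (0.50, 0.27).

send_rows(targets=[[0,0.03,-0.002,0,0,0,0.4],[0,0.07,-0.004,0,0,0,0.4],[0,0.11,-0.006,0,0,0,0.4],[0,0.14,-0.008,0,0,0,0.4],[0,0.14,-0.008,0,0,0,0.4]])

```text
time_s: 7.12
tool_pos: [0.498, 0.2719, 0.131]
tcp_rot: [0.694, -0.131, 0.696, 0.131]
ft_force: [0.3, -0.3, -3.3]
finger_gap: 0.0585
```

send_rows(targets=[[0.02,0,0,0,0,0,0.4],[0.04,0,0,0,0,0,0.4],[0.052,0,0,0,0,0,0.4],[0.057,0,0,0,0,0,0.4],[0.057,0,0,0,0,0,0.4]])

```text
time_s: 7.75
tool_pos: [0.4998, 0.2703, 0.0753]
tcp_rot: [0.695, -0.13, 0.695, 0.13]
ft_force: [0.2, 0.0, -4.3]
finger_gap: 0.0583
```

send_rows(targets=[[0.001,0,0,0,0,0,0.4],[0.002,0,0,0,0,0,0.4],[0.002,0,0,0,0,0,0.4]])

```text
time_s: 8.12
tool_pos: [0.5001, 0.2708, 0.074]
tcp_rot: [0.695, -0.13, 0.695, 0.13]
ft_force: [0.6, -0.4, 0.1]
finger_gap: 0.0587
```

Contact with the bench (force is back to about 0). I release, then rise.

send_rows(targets=[[0,0,0,0,0,0,-0.5],[0,0,0,0,0,0,-1],[0,0,0,0,0,0,-1],[0,0,0,0,0,0,-1],[0,0,0,0,0,0,-1]])

```text
time_s: 8.75
tool_pos: [0.4996, 0.2705, 0.0733]
tcp_rot: [0.695, -0.13, 0.695, 0.13]
ft_force: [0.3, 0.5, 0.6]
finger_gap: 0.0853
```

send_rows(targets=[[-0.02,0,0,0,0,0,-1],[-0.06,0,0,0,0,0,-1],[-0.11,0,0,0,0,0,-1],[-0.14,0,0,0,0,0,-1],[-0.14,0,0,0,0,0,-1]])

```text
time_s: 9.38
tool_pos: [0.5013, 0.2714, 0.2162]
tcp_rot: [0.697, -0.129, 0.693, 0.131]
ft_force: [0.0, 0.2, -0.7]
finger_gap: 0.0853
```

```bash
cat >> h.py <<'E'
def rel(x,y,z,yaw):
    s=env.observe(); q=s["tcp_rot"]; M=R.from_quat([q[1],q[2],q[3],q[0]])
    T=R.from_euler("z",yaw,degrees=True)*R.from_quat([0,np.sqrt(.5),0,np.sqrt(.5)])
    return np.r_[M.inv().apply(np.array([x,y,z])-s["tool_pos"]),(M.inv()*T).as_rotvec()].round(3)
E
python3 - <<'E'
from h import *
np.set_printoptions(precision=4,suppress=True)
s=env.observe(); print(s["time_s"],s["tool_pos"],s["ft_force"],s["finger_gap"],s["joints"])
for n in ["scene","side","wrist"]:
    kw=cal(n); env.get_image(n); r=env.tip_of(n,"bottle")
    if r: print(n,onz(n,r[0]["point"],0,kw),r[0]["conf"])
p=np.load("press.npy")
# start behind handle2 (ccw side), closed fingers; path cw. yaw = tangent at 118.5deg => 28.5
for a in [177.5]: print(rel(p[0]+.158*np.cos(np.radians(a)),p[1]+.158*np.sin(np.radians(a)),.20,28.5))
# stroke rows relative to start with yaw 28.5
M=(R.from_euler("z",28.5,degrees=True)*R.from_quat([0,np.sqrt(.5),0,np.sqrt(.5)]))
c=lambda a:.158*np.array([np.cos(np.radians(a)),np.sin(np.radians(a)),0])
A=[177.5,171,164.5,158,151.5,145,138.5,132,125.5,119,112.5,106,99.5,93,88,85]
for i in range(0,len(A)-1,5):
    print([M.inv().apply(c(a)-c(A[i])).round(4).tolist() for a in A[i+1:i+6]])
E
```

```text
9.375 [0.5013 0.2714 0.2162] [ 0.023   0.2369 -0.7209] 0.08530024184670719 [ 0.4962  0.2589 -0.1547  1.1519  0.0001  1.6969]
scene [0.4963 0.2747 0.    ] 0.7
side [0.5027 0.282  0.    ] 0.78
wrist [0.4987 0.2682 0.    ] 0.82
[ 0.012 -0.263 -0.137 -0.127 -0.002  0.   ]
[[0.0, 0.0148, 0.0101], [0.0, 0.0284, 0.0218], [0.0, 0.0405, 0.0349], [0.0, 0.0511, 0.0494], [0.0, 0.06, 0.0649]]
[[0.0, 0.0071, 0.0165], [0.0, 0.0122, 0.0336], [0.0, 0.0154, 0.0512], [0.0, 0.0166, 0.0691], [0.0, 0.0157, 0.087]]
[[0.0, -0.0029, 0.0177], [0.0, -0.0077, 0.0349], [0.0, -0.0145, 0.0515], [0.0, -0.021, 0.0637], [0.0, -0.0254, 0.0707]]
```

The bottle stands at about (0.499, 0.271), 0.33 m from the dial axis. Now I close the fingers and go over the spot behind handle2.

send_rows(targets=[[0.003,-0.053,-0.027,-0.03,0,0,0],[0.006,-0.106,-0.055,-0.06,0,0,0.6],[0.009,-0.158,-0.082,-0.09,0,0,1],[0.012,-0.21,-0.11,-0.127,-0.002,0,1],[0.012,-0.263,-0.137,-0.127,-0.002,0,1]])

```text
time_s: 10.3
tool_pos: [0.4659, -0.026, 0.2004]
tcp_rot: [0.686, -0.174, 0.685, 0.174]
ft_force: [0.7, -0.9, 0.6]
finger_gap: 0.0001
```

send_rows(targets=[[0,0,0,0,0,0,1],[0,0,0,0,0,0,1]])

```text
time_s: 10.55
tool_pos: [0.4668, -0.0242, 0.2008]
tcp_rot: [0.686, -0.173, 0.685, 0.174]
ft_force: [0.3, 0.1, 0.4]
finger_gap: -0.0
```

Run:
```python
from h import *
np.set_printoptions(precision=4,suppress=True)
s=env.observe(); print(s["time_s"],s["tool_pos"],s["finger_gap"],s["joints"])
p=np.load("press.npy"); a=np.radians(177.5); print(rel(p[0]+.158*np.cos(a),p[1]+.158*np.sin(a),.044,28.5))
cv2.imwrite("pics/w3.png",env.get_image("wrist"))
```

```text
10.55 [ 0.4668 -0.0242  0.2008] -8.421122752532542e-06 [-0.0528  0.0802 -0.4056  1.084   0.0015  1.022 ]
[ 0.157 -0.    -0.001 -0.001  0.002 -0.001]
```

View pics/w3.png

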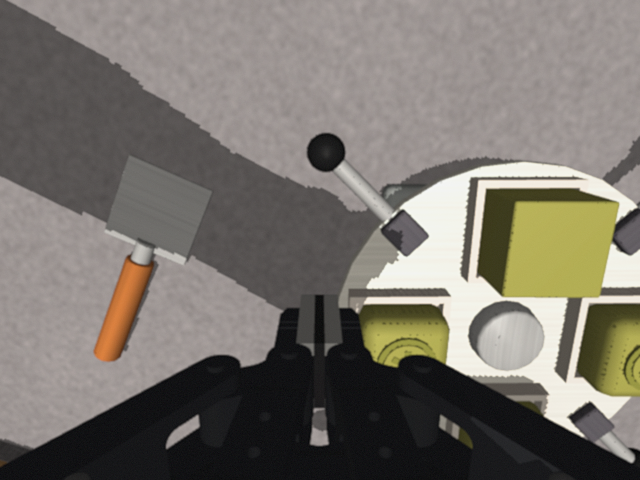

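The closed fingers are behind handle2 (rod px 360,185), with free bench below. I lower to tip height 0.050 so the gripper body stays above the soap tops.

send_rows(targets=[[0.05,0,-0.001,0,0,0,1],[0.1,0,-0.001,0,0.001,0,1],[0.135,0,-0.001,0,0.002,0,1],[0.151,0,-0.001,0,0.002,0,1],[0.151,0,-0.001,0,0.002,0,1]])

```text
time_s: 11.22
tool_pos: [0.4652, -0.023, 0.0489]
tcp_rot: [0.684, -0.175, 0.686, 0.175]
ft_force: [0.8, 0.1, 0.0]
finger_gap: 0.0
```

send_rows(targets=[[0,0.015,0.01,0,0,0,1],[0,0.028,0.022,0,0,0,1],[0,0.0405,0.035,0,0,0,1],[0,0.051,0.0495,0,0,0,1],[0,0.06,0.065,0,0,0,1]])

```text
time_s: 11.85
tool_pos: [0.4949, 0.0555, 0.0511]
tcp_rot: [0.685, -0.178, 0.686, 0.169]
ft_force: [-0.5, -20.6, 4.3]
finger_gap: -0.0002
```

send_rows(targets=[[0,0.007,0.0165,0,0,0,1],[0,0.012,0.0335,0,0,0,1],[0,0.0155,0.051,0,0,0,1],[0,0.0165,0.069,0,0,0,1],[0,0.0155,0.087,0,0,0,1]])

```text
time_s: 12.48
tool_pos: [0.5607, 0.1126, 0.0501]
tcp_rot: [0.683, -0.176, 0.688, 0.172]
ft_force: [-8.2, -9.9, 2.4]
finger_gap: -0.0003
```

send_rows(targets=[[0,-0.003,0.0175,0,0,0,1],[0,-0.0075,0.035,0,0,0,1],[0,-0.0145,0.0515,0,0,0,1],[0,-0.021,0.0635,0,0,0,1],[0,-0.0255,0.0705,0,0,0,1]])

```text
time_s: 13.1
tool_pos: [0.6366, 0.1262, 0.05]
tcp_rot: [0.684, -0.174, 0.687, 0.174]
ft_force: [-5.3, -1.4, -0.1]
finger_gap: 0.0
```

```bash
cat > dial.py <<'E'
from h import *
np.set_printoptions(precision=4,suppress=True)
s=env.observe(); p=np.load("press.npy"); print(s["time_s"],s["tool_pos"],s["ft_force"],"tool ang",np.degrees(np.arctan2(*(s["tool_pos"][:2]-p[:2])[::-1])))
for n in ["scene","side","wrist"]:
    kw=cal(n); env.get_image(n)
    for t,z in [("handle0",.06),("blank",.069)]:
        for a in env.tip_of(n,t)[:4 if z<.065 else 1]:
            v=onz(n,a["point"],z,kw)[:2]-p[:2]; print(n,t,"r %.3f ang %.1f conf %.2f"%(np.hypot(*v),np.degrees(np.arctan2(v[1],v[0])),a["conf"]))
E
python3 dial.py
```

```text
13.1 [0.6366 0.1262 0.05  ] [-5.2599 -1.4339 -0.1112] tool ang 85.57570477368486
scene handle0 r 0.153 ang -13.5 conf 0.90
scene handle0 r 0.147 ang 78.1 conf 0.89
scene handle0 r 0.506 ang 97.3 conf 0.71
scene handle0 r 0.148 ang 170.3 conf 0.56
side handle0 r 0.148 ang -105.7 conf 0.83
side handle0 r 0.152 ang 77.1 conf 0.63
side handle0 r 0.145 ang 167.4 conf 0.59
side handle0 r 0.297 ang 69.4 conf 0.52
```

The dial is nearly a quarter round (handles at about 77°, click position 73.5°). I back off, lift, and return to behind the next handle.

send_rows(targets=[[0,0.003,-0.006,0,0,0,1],[0,0.006,-0.012,0,0,0,1],[-0.04,0.006,-0.012,0,0,0,1],[-0.1,0.006,-0.012,0,0,0,1],[-0.15,0.006,-0.012,0,0,0,1]])

```text
time_s: 14.18
tool_pos: [0.6243, 0.125, 0.2024]
tcp_rot: [0.686, -0.174, 0.685, 0.174]
ft_force: [1.7, 0.8, -0.8]
finger_gap: -0.0002
```

```bash
python3 dial.py
python3 - <<'E'
from h import *
p=np.load("press.npy"); a=np.radians(177.5); print(rel(p[0]+.158*np.cos(a),p[1]+.158*np.sin(a),.20,28.5))
E
```

```text
14.175 [0.6243 0.125  0.2024] [ 1.674   0.7913 -0.8213] tool ang 90.03163005717394
scene handle0 r 0.145 ang 165.2 conf 0.72
scene handle0 r 0.144 ang 76.9 conf 0.70
scene handle0 r 0.428 ang 114.7 conf 0.64
scene handle0 r 0.404 ang -132.0 conf 0.56
scene blank r 0.073 ang 27.6 conf 0.62
side handle0 r 0.156 ang 76.0 conf 0.87
side handle0 r 0.143 ang 167.7 conf 0.71
side handle0 r 0.154 ang -103.1 conf 0.64
wrist handle0 r 0.150 ang 166.9 conf 0.86
wrist handle0 r 0.150 ang 75.9 conf 0.65
wrist handle0 r 0.076 ang 122.9 conf 0.19
wrist blank r 0.081 ang 120.9 conf 0.73
[-0.001 -0.056 -0.209 -0.    -0.003 -0.001]
```

send_rows(targets=[[0,-0.015,-0.052,0,0,0,1],[0,-0.03,-0.104,0,0,0,1],[0,-0.045,-0.156,0,0,0,1],[-0.001,-0.061,-0.213,0,-0.003,0,1],[-0.001,-0.061,-0.213,0,-0.003,0,1]])

```text
time_s: 15.25
tool_pos: [0.4629, -0.0321, 0.2004]
tcp_rot: [0.686, -0.172, 0.686, 0.173]
ft_force: [1.3, 0.3, -0.6]
finger_gap: -0.0004
```

```bash
python3 dial.py
python3 - <<'E'
from h import *
p=np.load("press.npy"); a=np.radians(180); print(rel(p[0]+.158*np.cos(a),p[1]+.158*np.sin(a),.05,28.5))
cv2.imwrite("pics/w4.png",env.get_image("wrist"))
E
```

```text
15.25 [ 0.4629 -0.0321  0.2004] [ 1.3247  0.3175 -0.6072] tool ang -179.78069597598576
scene handle0 r 0.153 ang 76.1 conf 0.92
scene handle0 r 0.150 ang -14.7 conf 0.77
scene handle0 r 0.149 ang 166.9 conf 0.69
scene blank r 0.077 ang 29.8 conf 0.73
side handle0 r 0.146 ang 73.7 conf 0.78
side handle0 r 0.144 ang 167.8 conf 0.63
side handle0 r 0.151 ang -104.7 conf 0.57
side blank r 0.364 ang 127.7 conf 0.72
wrist handle0 r 0.150 ang 166.2 conf 0.78
wrist handle0 r 0.151 ang -12.4 conf 0.61
wrist blank r 0.083 ang 30.4 conf 0.86
[ 0.151 -0.001 -0.002  0.001  0.003 -0.   ]
```

View pics/w4.png

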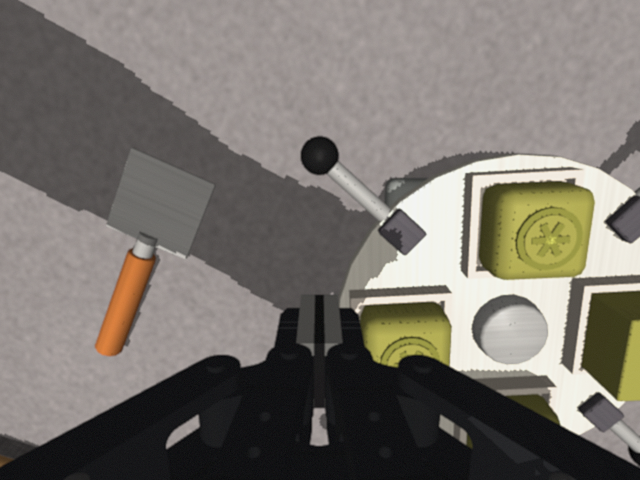

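The dial has advanced exactly one nest, with the blank now on the right (px 615,345). Second stroke, the same path.

send_rows(targets=[[0.05,-0.001,-0.002,0,0.001,0,1],[0.1,-0.001,-0.002,0,0.003,0,1],[0.135,-0.001,-0.002,0,0.003,0,1],[0.151,-0.001,-0.002,0,0.003,0,1],[0.151,0.005,0.0015,0,0.003,0,1]])

```text
time_s: 16.38
tool_pos: [0.4648, -0.0246, 0.0491]
tcp_rot: [0.684, -0.174, 0.686, 0.174]
ft_force: [-0.2, 0.3, 0.4]
finger_gap: -0.0001
```

send_rows(targets=[[0,0.015,0.01,0,0,0,1],[0,0.028,0.022,0,0,0,1],[0,0.0405,0.035,0,0,0,1],[0,0.051,0.0495,0,0,0,1],[0,0.06,0.065,0,0,0,1]])

```text
time_s: 17.0
tool_pos: [0.4945, 0.0548, 0.0513]
tcp_rot: [0.685, -0.177, 0.686, 0.169]
ft_force: [0.1, -19.1, 2.8]
finger_gap: -0.0004
```

send_rows(targets=[[0,0.007,0.0165,0,0,0,1],[0,0.012,0.0335,0,0,0,1],[0,0.0155,0.051,0,0,0,1],[0,0.0165,0.069,0,0,0,1],[0,0.0155,0.087,0,0,0,1]])

```text
time_s: 17.62
tool_pos: [0.5604, 0.1119, 0.0503]
tcp_rot: [0.683, -0.175, 0.688, 0.172]
ft_force: [-9.6, -9.1, 3.8]
finger_gap: -0.0001
```

send_rows(targets=[[0,-0.003,0.0175,0,0,0,1],[0,-0.0075,0.035,0,0,0,1],[0,-0.0145,0.0515,0,0,0,1],[0,-0.021,0.0635,0,0,0,1],[0,-0.0255,0.0705,0,0,0,1]])

```text
time_s: 18.25
tool_pos: [0.6362, 0.1252, 0.0502]
tcp_rot: [0.684, -0.174, 0.687, 0.174]
ft_force: [-5.9, -1.0, -1.6]
finger_gap: -0.0001
```

```bash
python3 dial.py
```

```text
18.25 [0.6362 0.1252 0.0502] [-5.853  -1.0025 -1.575 ] tool ang 85.68819002680864
scene handle0 r 0.150 ang 77.5 conf 0.96
scene handle0 r 0.154 ang 169.4 conf 0.62
scene handle0 r 0.154 ang -10.1 conf 0.60
scene blank r 0.084 ang -61.0 conf 0.85
side handle0 r 0.157 ang 169.7 conf 0.81
side handle0 r 0.153 ang -104.6 conf 0.65
side handle0 r 0.152 ang 73.7 conf 0.65
side blank r 0.371 ang 127.2 conf 0.71
```

Handles are still about 3° short and the finger is still in contact (6 N). I nudge on gently.

send_rows(targets=[[0,-0.0015,0.002,0,0,0,1],[0,-0.003,0.004,0,0,0,1],[0,-0.003,0.004,0,0,0,1]])

```text
time_s: 19.08
tool_pos: [0.642, 0.1245, 0.05]
tcp_rot: [0.685, -0.174, 0.686, 0.174]
ft_force: [-2.7, 0.7, 0.8]
finger_gap: 0.0001
```

send_rows(targets=[[0,0.003,-0.006,0,0,0,1],[0,0.006,-0.012,0,0,0,1],[-0.04,0.006,-0.012,0,0,0,1],[-0.1,0.006,-0.012,0,0,0,1],[-0.15,0.006,-0.012,0,0,0,1]])

```text
time_s: 19.7
tool_pos: [0.6292, 0.1239, 0.2026]
tcp_rot: [0.686, -0.174, 0.685, 0.174]
ft_force: [1.4, 0.5, -0.3]
finger_gap: 0.0001
```

send_rows(targets=[[-0.001,-0.01,-0.05,0,0,0,1],[-0.001,-0.02,-0.1,0,0,0,1],[-0.001,-0.02,-0.12,0,0,0,1],[-0.001,-0.02,-0.12,0,0,0,1]])

```text
time_s: 20.2
tool_pos: [0.5322, 0.0485, 0.2018]
tcp_rot: [0.686, -0.174, 0.685, 0.173]
ft_force: [0.3, 0.5, 0.2]
finger_gap: 0.0003
```

```bash
python3 dial.py
python3 - <<'E'
from h import *
p=np.load("press.npy"); I=[]
def draw(im,n,d,col):
    kw=cal(n)
    for k in range(4):
        a=p[2]+np.pi/4+k*np.pi/2+np.radians(d); q=proj(n,[[p[0]+r*np.cos(a),p[1]+r*np.sin(a),.06] for r in (.125,.185)],kw).astype(int); cv2.line(im,tuple(map(int,q[0])),tuple(map(int,q[1])),col,1)
    a=np.linspace(0,6.3,60); q=proj(n,np.c_[p[0]+.125*np.cos(a),p[1]+.125*np.sin(a),0*a+.066],kw); cv2.polylines(im,[q.astype(np.int32)],True,col,1)
for n in ["scene","side","wrist"]:
    im=env.get_image(n); cv2.imwrite(f"pics/f_{n}.png",im); draw(im,n,0,(0,255,0)); I.append(im)
o=cv2.imread("pics/scene0.png"); draw(o,"scene",0,(0,255,0))
f=lambda i:cv2.resize(i,(390,290),interpolation=cv2.INTER_CUBIC)
cv2.imwrite("pics/m5.png",np.vstack([np.hstack([f(o[195:345,160:360]),f(I[0][195:345,160:360])]),np.hstack([f(I[1][190:340,270:470]),f(I[2])])]))
E
```

```text
20.2 [0.5322 0.0485 0.2018] [0.2877 0.5198 0.1753] tool ang 139.05237127322988
scene handle0 r 0.148 ang 77.1 conf 0.97
scene handle0 r 0.151 ang -12.2 conf 0.70
scene handle0 r 0.152 ang 164.8 conf 0.64
scene blank r 0.081 ang -65.4 conf 0.87
side handle0 r 0.146 ang -101.3 conf 0.80
side handle0 r 0.144 ang 76.7 conf 0.66
side handle0 r 0.148 ang 169.6 conf 0.56
side blank r 0.073 ang -64.6 conf 0.82
wrist handle0 r 0.150 ang 166.6 conf 0.95
wrist handle0 r 0.150 ang 76.7 conf 0.85
wrist handle0 r 0.033 ang 128.7 conf 0.67
wrist blank r 0.151 ang 165.9 conf 0.28
```

View pics/m5.png

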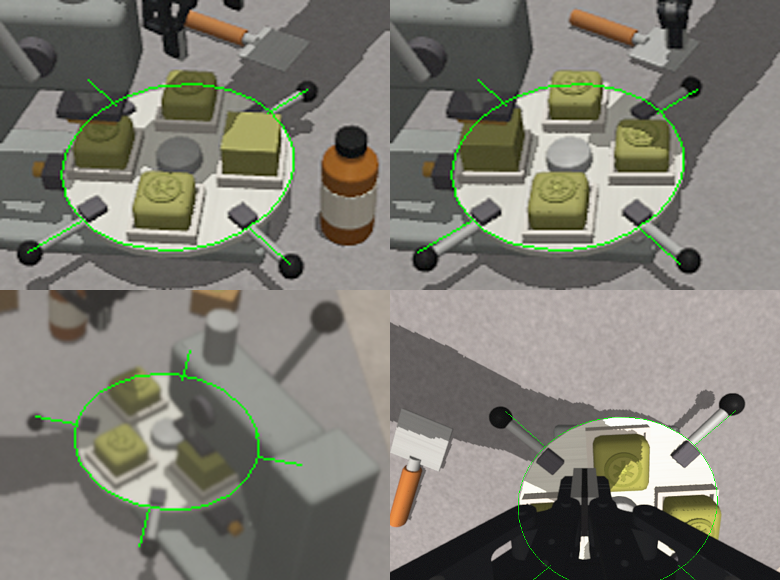

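The blank is under the stamp, but against the start lines the handles look about 3° short of home. I measure that precisely from the balls in the start and current pictures.

```bash
cat > ball.py <<'E'
from h import *
import sys
from scipy.optimize import least_squares
p=np.load("press.npy")
def balls(n,im,kw,d0):
    out=[]
    for k in range(4):
        a=p[2]+np.pi/4+k*np.pi/2+np.radians(d0); q=proj(n,[p[0]+.185*np.cos(a),p[1]+.185*np.sin(a),.06],kw)[0]
        x,y=q.round().astype(int)
        if not(20<x<620 and 20<y<460): continue
        w=18 if n!="wrist" else 28
        m=(im[y-w:y+w,x-w:x+w].max(2)<45).astype(np.uint8)
        c,l,st,ce=cv2.connectedComponentsWithStats(m)
        rad=.013*kw[0][0,0]/np.linalg.norm(kw[1][:3,:3]@[p[0]+.185*np.cos(a),p[1]+.185*np.sin(a),.06]+kw[1][:3,3])
        for i in range(1,c):
            if .6<st[i,4]/(np.pi*rad**2)<1.3:
                uv=ce[i]+[x-w,y-w]; v=onz(n,uv,.06,kw)[:2]-p[:2]
                out.append((k,np.hypot(*v).round(4),np.degrees((np.arctan2(v[1],v[0])-p[2]-np.pi/4-k*np.pi/2+np.pi)%(2*np.pi)-np.pi).round(2)))
    return out
if __name__=="__main__":
    for n in ["scene","side"]:
        kw=cal(n); print(n,"start",balls(n,cv2.imread(f"pics/{n}0.png"),kw,0)); print(n,"now",balls(n,env.get_image(n),kw,3))
    kw=cal("wrist"); print("wrist now",balls("wrist",env.get_image("wrist"),kw,3))
    K,_=cal("wrist")
E
python3 ball.py
```

```text
scene start [(0, np.float64(0.1857), np.float64(0.3)), (1, np.float64(0.1861), np.float64(-0.23)), (2, np.float64(0.1853), np.float64(-0.53))]
scene now [(0, np.float64(0.1858), np.float64(3.39)), (1, np.float64(0.186), np.float64(2.89)), (2, np.float64(0.1859), np.float64(2.92))]
side start []
side now []
wrist now [(1, np.float64(0.1867), np.float64(3.11)), (2, np.float64(0.1851), np.float64(2.93))]
```

A clean measurement: the balls are 3.2° anticlockwise of their start angle, so detent friction has stopped the dial just short of home. I go back down behind that handle and nudge it on by that amount.

Run:
```python
from h import *
p=np.load("press.npy"); c=lambda a:(p[0]+.158*np.cos(np.radians(a)),p[1]+.158*np.sin(np.radians(a)))
print(rel(*c(90),.20,28.5),rel(*c(90),.05,28.5))
M=(R.from_euler("z",28.5,degrees=True)*R.from_quat([0,np.sqrt(.5),0,np.sqrt(.5)]))
for a in (88,86,84,83,82,81.5,81,80.5,80): print(a,M.inv().apply(np.r_[np.array(c(a))-c(90),0]).round(4))
```

```text
[ 0.001  0.024  0.117 -0.    -0.     0.   ] [ 0.151  0.025  0.117 -0.    -0.     0.   ]
88 [ 0.     -0.0027  0.0048]
86 [ 0.     -0.0056  0.0095]
84 [ 0.     -0.0086  0.0141]
83 [ 0.     -0.0102  0.0164]
82 [ 0.     -0.0118  0.0186]
81.5 [ 0.     -0.0127  0.0197]
81 [ 0.     -0.0135  0.0208]
80.5 [ 0.     -0.0143  0.0219]
80 [ 0.     -0.0152  0.023 ]
```

send_rows(targets=[[0.001,0.012,0.058,0,0,0,1],[0.001,0.025,0.117,0,0,0,1],[0.05,0.025,0.117,0,0,0,1],[0.11,0.025,0.117,0,0,0,1],[0.151,0.025,0.117,0,0,0,1]])

```text
time_s: 21.58
tool_pos: [0.6229, 0.1268, 0.0474]
tcp_rot: [0.684, -0.174, 0.686, 0.174]
ft_force: [0.3, -0.5, 0.2]
finger_gap: -0.0002
```

send_rows(targets=[[0,0,0,0,0,0,1],[0,-0.0027,0.0048,0,0,0,1],[0,-0.0056,0.0095,0,0,0,1],[0,-0.0086,0.0141,0,0,0,1],[0,-0.0102,0.0164,0,0,0,1]])

```text
time_s: 22.2
tool_pos: [0.6436, 0.1261, 0.0514]
tcp_rot: [0.685, -0.174, 0.685, 0.174]
ft_force: [-5.4, 0.8, 6.5]
finger_gap: -0.0001
```

send_rows(targets=[[0,-0.0016,0.0022,0,0,0,1],[0,-0.0025,0.0033,0,0,0,1],[0,-0.0033,0.0044,0,0,0,1],[0,-0.0041,0.0055,0,0,0,1],[0,-0.0041,0.0055,0,0,0,1]])

```text
time_s: 22.82
tool_pos: [0.6505, 0.1249, 0.0504]
tcp_rot: [0.686, -0.174, 0.685, 0.174]
ft_force: [-3.7, 0.4, 2.0]
finger_gap: -0.0001
```

```bash
python3 ball.py
```

```text
scene start [(0, np.float64(0.1857), np.float64(0.3)), (1, np.float64(0.1861), np.float64(-0.23)), (2, np.float64(0.1853), np.float64(-0.53))]
scene now [(0, np.float64(0.1859), np.float64(0.6)), (1, np.float64(0.1861), np.float64(0.07))]
side start []
side now []
wrist now []
```

send_rows(targets=[[0,0.004,-0.006,0,0,0,1],[0,0.008,-0.013,0,0,0,1],[-0.04,0.008,-0.013,0,0,0,1],[-0.1,0.008,-0.013,0,0,0,1],[-0.15,0.008,-0.013,0,0,0,1]])

```text
time_s: 23.6
tool_pos: [0.6348, 0.1255, 0.2023]
tcp_rot: [0.686, -0.174, 0.685, 0.174]
ft_force: [0.6, 0.1, 0.4]
finger_gap: -0.0001
```

send_rows(targets=[[0,-0.01,-0.05,0,0,0,1],[0,-0.02,-0.1,0,0,0,1],[0,-0.02,-0.13,0,0,0,1],[0,-0.02,-0.13,0,0,0,1]])

```text
time_s: 24.1
tool_pos: [0.5282, 0.045, 0.2005]
tcp_rot: [0.685, -0.174, 0.686, 0.173]
ft_force: [-0.1, 0.6, 0.6]
finger_gap: 0.0001
```

```bash
sed -i 's/kw,3)/kw,0)/g' ball.py; python3 ball.py
python3 - <<'E'
from h import *
s=env.observe(); print(s["time_s"],s["tool_pos"],s["ft_force"])
a=env.get_image("scene"); b=env.get_image("side")
cv2.imwrite("pics/m6.png",np.hstack([cv2.resize(a[120:420,90:490],(440,330)),cv2.resize(b[140:440,180:480],(330,330))]))
A,B=cv2.imread("pics/scene0.png"),a
for t in ["pump","jar","carton","packet","scraper","brush","block","bottle"]:
    print(t,[ (n,onz(n,r[0]["point"],0)[:2].round(3).tolist()) for n in ("scene","side") for r in [env.tip_of(n,t)] if r])
E
```

```text
scene start [(0, np.float64(0.1857), np.float64(0.3)), (1, np.float64(0.1861), np.float64(-0.23)), (2, np.float64(0.1853), np.float64(-0.53))]
scene now [(0, np.float64(0.1859), np.float64(0.46)), (1, np.float64(0.1865), np.float64(0.04)), (2, np.float64(0.1857), np.float64(-0.01))]
side start []
side now []
wrist now [(1, np.float64(0.1868), np.float64(0.19)), (2, np.float64(0.185), np.float64(-0.01))]
24.25 [0.53093831 0.04635498 0.20051217] [ 1.05743783 -0.20663468  0.20226548]
pump [('scene', [0.614, 0.396]), ('side', [0.608, 0.389])]
jar [('scene', [0.508, 0.477]), ('side', [0.51, 0.485])]
carton [('scene', [0.388, 0.354]), ('side', [0.396, 0.347])]
packet [('side', [0.276, 0.337])]
scraper [('scene', [0.36, -0.135]), ('side', [0.354, -0.14])]
brush [('scene', [0.287, -0.406]), ('side', [0.285, -0.405])]
block [('scene', [0.737, 0.317]), ('side', [0.737, 0.312])]
bottle [('scene', [0.491, 0.273]), ('side', [0.493, 0.266])]
```

View pics/m6.png

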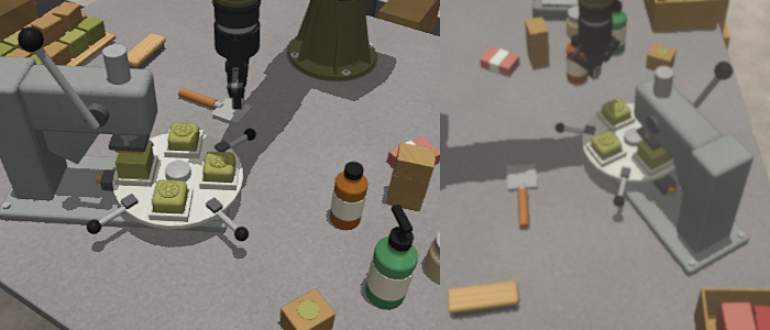

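The blank is squarely under the stamp (crop px 135,160), with the dial within about 0.3° of its start click angle. The bottle stands upright and clear (px 348,198), the bystanders have not moved and the arm is free. I'm handing in.

```bash
python3 -c "
from rig import env; env.close_job()"
```

```text
the job is handed in; nothing more can be done
```

I moved the bottle out of the handles' sweep and turned the dial half a turn, so the unstamped bar is now under the stamp. The job is handed in, and the robot's clock read about 24 s at my last reading.

- **Bottle:** It now stands upright at about (0.50, 0.27), some 0.33 m from the dial axis; the handles sweep 0.198 m. The last scene picture shows it upright.
- **Dial:** I pushed it clockwise in two quarter strokes with closed fingers. After the second stroke it rested about 3.2° short of its start angle. After the first it had also stopped roughly 2.5° short. I nudged it on gently. With the arm clear, the scene camera then put it within about 0.3° of its start click angle and the wrist camera agreed to about 0.2°.
- **Other checks:** The other things on the bench were found where they had been, to within the networks' usual scatter of up to about 1 cm. Wrist-force readings at the end of each move stayed at or below about 21 N.
- **Not confirmed:** The precise handle-ball measurement found nothing in the side camera. The final dial angle therefore rests on the scene and wrist cameras only. The start angle is itself only known to be within 0.02 rad (about 1.1°) of true home.

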